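# Hook the tea infuser out of the deep jug

### The job

The tea has steeped long enough. Take the wire hook from the tool rack, fish the infuser up out of the tall steel jug by its folding wire handle, and set it down gently, standing upright in the middle of the saucer; then hang the hook in a slot of the rack again. Do not touch the infuser with the fingers, and leave the jug standing where it is.

Things in the scene. Friction and masses are not known exactly. Their poses are not given: they have to be found in the camera images.
- hook_grip (a point): Centre of the wire hook's dark wooden handle (16 x 16 mm square, 52 mm tall), on the tool's axis; z runs up the tool, x is the way the hook's tip points. A round collar, 24 mm wide and 4 mm thick, has its underside 32 mm below this point. 90 g. It hangs upright in the rack; the other tool there, with a round flat foot, is a muddler and not needed.
- hook_foot (a point): Point on the tool's axis level with the lowest point of the J, 105 mm below hook_grip, same axes. The straight shank is 4.4 mm wire; the J's bottom runs from the axis to 11 mm ahead (+x), its upturned tip stands 11 to 16 mm ahead and reaches 12 mm up. The gap between shank and tip is 9 mm.
- rack: Low fixed wooden tool rack, 110 mm deep (x), 200 mm wide (y), origin at the centre of its underside, x towards its back. Its shelf (upper face 86 mm up, 6 mm thick) has three slots 9 mm wide at y = -60, 0, +60 mm, open at the front edge x = -35 mm, ending at x = +5 mm. A hung tool's axis is near x = 0, its collar on the shelf (hook_grip 118 mm up). One slot is free.
- jug: Tall narrow steel jug, loose, about 0.9 kg, standing on the wooden stove board; origin at the centre of its underside, z up. Outside diameter 67 mm, straight bore of 60 mm diameter down to its floor 4 mm above the underside. A black handle stands out at its +y side, to 68 mm from the axis.
- jug_mouth (a point): Centre of the jug's open mouth, level with the rim, 112 mm above its underside.
- infuser: Tea infuser on the jug's floor: closed round perforated steel basket, 46 mm diameter, 30.5 mm tall to its flat lid, 150 to 270 g; origin at the centre of its underside, z up. Its folding wire handle leans to one side or the other.
- infuser_hinge (a point): Middle of the handle's hinge axis, 31 mm above the infuser's underside; the axis runs along x. The handle is a peaked arch of 3.2 mm wire, feet at x = -19 and +19 mm, its peak (at x = 0) 33 mm from the axis. It leans up to 0.8 rad to +y or -y; the lean is not reported. It stays where left, folds over at a light push and swings upright under load.
- saucer: White round saucer, loose, 140 mm diameter, 16 mm tall, origin at the centre of its underside, z up; the flat middle is 5 mm above the underside and 80 mm across.

How it is judged:
By the outcome, as a careful person would: the job done as asked, in the order asked, and still so for the second after the job is handed in, with the robot touching nothing.
It also fails if it takes over 72 s, if anything falls off the work surface, if the arm or the gripper's body presses on something with over 40 N, if the wrist force passes 120 N, or if a joint passes its speed limit or range.

### The arm

A 6-joint arm with a two-finger parallel gripper is mounted at the origin on a cart in front of the work surface, level with it; the furniture and walls round the work are solid. World frame = base frame: x ahead of the robot, y to its left, z up, the work surface at z = 0. Lengths are in mm, angles in rad, forces in N, time in s.
With the tool pointing down it reaches from about 300 to 775 mm from the base axis. Payload 14.6 kg.
Tool frame: the origin (TCP) lies at the very end of the fingers, on their centre line; the grasp point (between the pads) lies 19 mm behind it; z points along the fingers, y is the line along which they close (so a half turn about z gives the same grasp; the last joint's range is limited). The gripper opens to 94 mm and grips with 3 to 60 N. Pads are 16 mm wide; open, the fingers measure 119 mm over their backs; the gripper's body (75 mm by 177 mm) begins 78 mm behind the grasp point.
Start: joints at [-1.321, 0.3, 1.521, -0, 1.321, -0.067], TCP at [171.333, -522.622, 205.446] pointing down, gripper open.
Joint ranges: [-3.03, 3.03], [-0.79, 2.21], [0.23, 2.52], [-1.04, 4.18], [0, 3.07], [-2.55, 2.55]. Speed limits (rad/s): [2.22, 2.22, 2.57, 3.14, 3.14, 3.14].

### API

Orientations are given as [roll, pitch, yaw] about the fixed x, y, z axes, in that order (R = Rz(yaw) Ry(pitch) Rx(roll)).
In Python, from cell import manip, eyes, ticket gives the robot as it stands. The module is installed in compiled form; this text tells all that it offers.
- The arm moves only by the tool arm_command, never from a script. Its argument "plan" is a list of rows, each a list of 5 numbers: the opening, from -1 (shut) to 1 (fully open), then the shift along the tool's x, y, z in m, then the turn about the tool's z in rad. In form: [[jaw, dx, dy, dz, roll], ...]. A call has 1 to 20 rows; each row shifts and turns the commanded pose from where the row before left it, along the tool's axes as they then stand; what a row does not reach is not made up. A row lasts 1/8 s, in which the tool goes at most 62.5 mm and 10.7 degrees, less where a joint would pass 70% of its speed; a pose out of reach is approached as far as the arm can. A call is refused whole if a number of a shift passes 0.0625 or a number of a turn 0.188, either way. A call with a gripper value outside its range is refused whole. The fingers move at their own pace and stop on an object; "newtons" is the grip in N (left out, the last holds). Time passes only in rows, so rows that do not move let the fingers close. It gives the time, the measured TCP pose, the force, the opening and the grip force at its end, in the units of the state.
- manip.read_state(): the state, without advancing time (a new reading comes with each control period).
- eyes.camera(name): name is "side" or "top" or "wrist"; returns a dict with "img" (384x512x3 uint8, blue, green, red), "z_map" (384x512 float32, mm along the optical axis (not along the pixel's ray), 0 where there is no reading), "fx", "fy", "cx", "cy" (pixels), "eye" and "orientation" of the camera in the world. Camera axes: x right, y down, z forward; pixel columns grow to the right and rows downward; lengths in mm; the calibration is good to about 2 mm. A picture is of the moment at which its call begins.
- ticket.sign_off(): hands the job in; it is judged then, once.
The state is a dict: "clock": time; "joints": joint angles; "qd": joint speeds; "effort": joint torques, N m; "eef_pos": TCP position; "eef_rot": TCP orientation; "wrist_force": force on the tool from outside, world axes, zero at the start; "moment": the same for the moment, N m; "finger_gap": finger opening in mm; "finger_force": force on a finger pad.
Only numpy, scipy, OpenCV 4.12 (cv2) and the standard library are available. Lean on these libraries where they do the work, as an engineer would, in place of code of your own. Each camera call takes 0.05 s, during which the arm holds its last target. There are 200 camera calls.

## Working session

There is one attempt and no reset: what is moved stays moved. The work goes in short steps, Python scripts to look and compute and a tool call to move; the robot and the scene stay as the last step left them, time stands still between calls to the robot, and variables do not carry over. Pictures are saved under pics/ and viewed, at most 12 in all, crops included, and the job is handed in when it is done.

Besides the shell and the picture viewer there is one more tool, called after ">>>" by a JSON object that holds its "method" and its "body". arm_command: Moves the arm, as the interface text tells. Its arguments: {"type":"object","properties":{"plan":{"type":"array"},"newtons":{"type":"number"}},"required":["plan"]}

```bash
mkdir -p pics
cat > h.py <<'E'
import numpy as np, cv2
from cell import manip, eyes, ticket
from scipy.spatial.transform import Rotation as R
def cam(n):
    c=eyes.camera(n); z=c["z_map"]; v,u=np.mgrid[:384,:512]
    o=np.array(c["orientation"],float)
    M=o if o.shape==(3,3) else R.from_euler('xyz',o).as_matrix()
    p=np.stack([(u-c["cx"])/c["fx"]*z,(v-c["cy"])/c["fy"]*z,z],-1)@M.T+np.array(c["eye"])
    p[z==0]=np.nan
    return c,p
E
python3 - <<'E'
from h import *
print(manip.read_state())
for n in("top","side"):
    c,p=cam(n); print(n,c["eye"],c["orientation"],c["fx"],c["cx"],c["cy"]); np.savez(f"{n}0.npz",img=c["img"],p=p)
    cv2.imwrite(f"pics/{n}0.png",c["img"])
a=[cv2.imread(f"pics/{n}0.png") for n in("top","side")]
cv2.imwrite("pics/both0.png",cv2.resize(np.vstack(a),(400,600),interpolation=cv2.INTER_AREA))
E
```

```text
{'clock': 0.0, 'joints': array([-1.32060681e+00,  3.00449745e-01,  1.52159343e+00, -5.97814624e-06,
        1.32067197e+00, -6.65790886e-02]), 'qd': array([-0.00090546,  0.00058606,  0.00020709, -0.00024536,  0.00044331,
        0.00128131]), 'effort': array([-4.21902223e-03, -5.31807446e+01, -3.52741277e+01,  7.06428546e-02,
        2.44482147e-02, -1.15730440e-04]), 'eef_pos': array([ 171.26565776, -522.38063827,  204.89281128]), 'eef_rot': array([-3.14047226e+00, -6.89019129e-05,  3.16770049e-01]), 'wrist_force': array([ 0.54807251, -0.12841847, -0.17860936]), 'moment': array([ 0.01772519,  0.01923365, -0.04165047]), 'finger_force': 0.0, 'finger_gap': 94.02957370587998}
top [ 405.38955777   44.17403463 1269.55835984] [-3.06154113  0.01059078 -1.57411697] 441.6605257370709 254.72689988668876 190.41222934055324
side [534.2499835  878.80192425 905.21332879] [-2.2980261  -0.00319444  3.07533963] 454.07152099524535 252.42961682135387 190.71596574972082
```

View pics/top0.png

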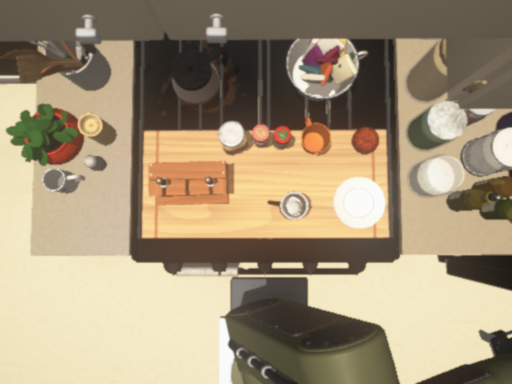

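View pics/side0.png

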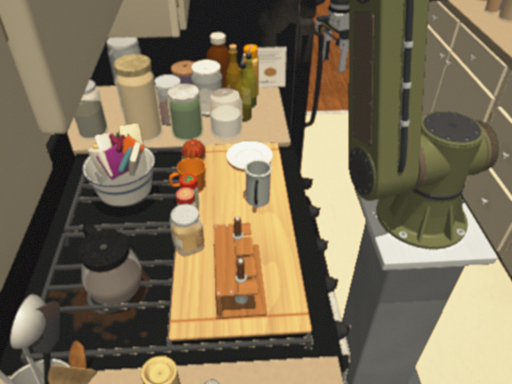

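Top view: the rack is at about cols 150–228, rows 162–205, with tools at (163,182) and (210,181) and the middle slot free. The jug mouth is at (294,205) with its handle to the left (+y), and the saucer is at (359,203). Next I measure these and zoom in.

Run:
```python
from h import *
T=np.load("top0.npz");S=np.load("side0.npz");p=T["p"]
b=p[215:235,160:260].reshape(-1,3);print("board z",np.nanmedian(b[:,2]),np.nanstd(b[:,2]))
bz=np.nanmedian(b[:,2])
def reg(r0,r1,c0,c1,z0,z1,q=p):
    a=q[r0:r1,c0:c1].reshape(-1,3);return a[(a[:,2]>bz+z0)&(a[:,2]<bz+z1)]
def circ(a):
    (c,r)=cv2.minEnclosingCircle(a[:,:2].astype(np.float32));return c,r,len(a),np.median(a[:,2])-bz
print("saucer",circ(reg(170,240,325,395,4,30)))
print("jug rim",circ(reg(185,225,279,315,100,125)))
a=reg(185,225,279,315,100,125);A=np.c_[2*a[:,:2],np.ones(len(a))];s=np.linalg.lstsq(A,(a[:,:2]**2).sum(1),rcond=None)[0];print("lsq",s)
print("jug handle",np.mean(reg(195,215,262,280,20,125),0))
print("rack mid z hist",np.histogram(reg(155,210,145,232,20,200)[:,2]-bz,bins=range(20,200,10)))
a=reg(155,210,145,232,75,95);print("shelf",cv2.minAreaRect(a[:,:2].astype(np.float32)))
for c in((150,175),(200,222)):
    a=reg(165,200,*c,110,180);print("tool",len(a),np.median(a,0),a.min(0),a.max(0))
# side
q=S["p"]; b=q[270:320,190:210].reshape(-1,3);print("side board z",np.nanmedian(b[:,2]))
print("saucer s",circ(reg(140,172,222,275,4,30,q)))
a=reg(158,180,240,275,105,125,q);print("jug side",circ(a))
for r in((215,240,230,245),(252,280,233,250)):
    a=reg(*r,110,180,q);print("tool s",len(a),np.median(a,0),a.min(0),a.max(0))
i=cv2.resize(T["img"][150:225,140:320],None,fx=4,fy=4,interpolation=cv2.INTER_CUBIC)
j=cv2.resize(S["img"][150:320,205:285],None,fx=3.4,fy=3.4,interpolation=cv2.INTER_CUBIC)
cv2.imwrite("pics/t1.png",i);cv2.imwrite("pics/s1.png",j)
```

```text
board z 52.97482415056675 2.387519101483915
saucer ((461.81182861328125, -224.8172149658203), 108.2927474975586, 1869, np.float64(10.34631342348689))
jug rim ((456.16436767578125, -41.62590408325195), 35.420291900634766, 194, np.float64(111.76409068087435))
lsq [ 4.56483321e+02 -4.16411059e+01 -2.09059053e+05]
jug handle [463.79545557   7.26041242 129.96025178]
rack mid z hist (array([   3,    0,    2,    2,    0,   10, 2248,   89,   18,    2,   14,
         32,   51,    0,    0,    0,    0]), array([ 20,  30,  40,  50,  60,  70,  80,  90, 100, 110, 120, 130, 140,
       150, 160, 170, 180, 190]))
shelf ((529.2158203125, 231.58270263671875), (86.34152221679688, 200.55905151367188), 1.2823864221572876)
tool 52 [515.7350964  288.50920603 193.03348661] [509.38977614 283.12876442 165.20787612] [523.47069125 297.9673567  201.37568559]
tool 47 [517.71289803 169.7456413  193.22359087] [510.96850207 163.03335172 173.67616786] [525.74443668 177.46361244 199.88758519]
side board z 52.98312421977573
saucer s ((473.859619140625, -237.5875701904297), 88.2574691772461, 733, np.float64(10.413544194257497))
jug side ((454.8611755371094, -41.598472595214844), 38.00001525878906, 180, np.float64(111.08308140597444))
tool s 102 [519.32046481 176.47997506 183.51477221] [510.55099103 164.88590603 163.47057433] [526.54909244 180.29988922 200.1457814 ]
tool s 116 [517.32014491 297.45123147 185.55617052] [509.79392837 286.94406729 163.00340072] [524.78061882 300.82264826 199.71550062]
```

View pics/s1.png

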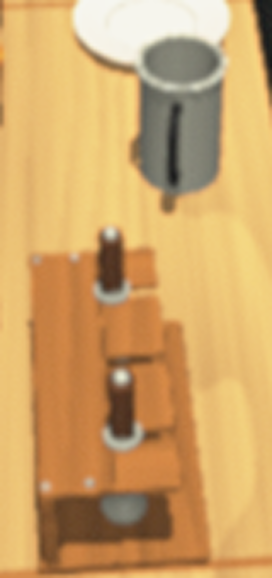

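View pics/t1.png

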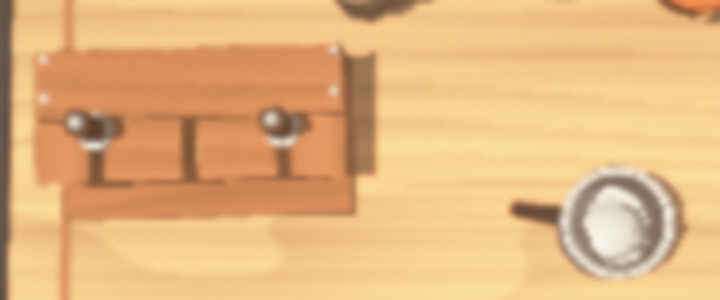

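Side crop: the muddler's round foot is visible under the tool at y≈+292, so the hook is the one at y≈171. The top crop shows the free middle slot, and the jug with the lid and wire inside it. Next I refine the saucer and get the wrist camera's mounting.

Run:
```python
from h import *
for n in("top","side"):
    T=np.load(n+"0.npz");p=T["p"].reshape(-1,3)
    m=(p[:,2]>60)&(p[:,2]<72)&(abs(p[:,0]-465)<90)&(abs(p[:,1]+190)<95)
    a=p[m];im=T["img"].reshape(-1,3)[m].astype(int);a=a[(im.min(1)>150)&(np.ptp(im,axis=1)<50)]
    print(n,len(a),a.min(0),a.max(0),cv2.minEnclosingCircle(a[:,:2].astype(np.float32)),a[:,:2].mean(0))
    # shelf
    a=p[(p[:,2]>133)&(p[:,2]<143)&(p[:,0]>470)&(p[:,0]<590)&(p[:,1]>120)&(p[:,1]<345)]
    print(cv2.minAreaRect(a[:,:2].astype(np.float32)),np.median(a[:,2]))
s=manip.read_state();c=eyes.camera("wrist")
Rt=R.from_euler('xyz',s["eef_rot"]);Rc=R.from_euler('xyz',c["orientation"])
print("cam in tool",Rt.inv().apply(np.array(c["eye"])-s["eef_pos"]),"\n",(Rt.inv()*Rc).as_matrix().round(3),c["fx"])
```

```text
top 1283 [ 401.33466784 -284.94791398   60.01019849] [ 538.06083341 -158.2116161    71.99817201] ((468.92474365234375, -225.4163055419922), 69.48218536376953) [ 469.17854495 -224.38112001]
((529.2158203125, 231.58270263671875), (86.34152221679688, 200.55905151367188), 1.2823864221572876) 138.80028031778374
side 508 [ 399.83079035 -284.93978564   60.0281755 ] [ 535.91047197 -159.76666233   71.57236294] ((466.3774719238281, -226.3989715576172), 70.82510375976562) [ 471.52229028 -240.30679493]
((529.0241088867188, 231.64308166503906), (85.90190887451172, 203.14208984375), 1.3060095310211182) 138.97064566928339
cam in tool [ 8.23376977e+01  6.66471586e-02 -1.80446880e+02] 
 [[ 0.001 -0.959 -0.282]
 [ 1.     0.001  0.001]
 [-0.001 -0.282  0.959]] 282.75793600484417
```

>>> {"method": "arm_command", "body": {"plan": [[0,0.028,-0.03,0,0],[0,0.028,-0.03,0,0],[0,0.028,-0.03,0,0],[0,0.028,-0.03,0,0],[0,0.028,-0.03,0,0],[0,0.028,-0.03,0,0],[0,0.028,-0.03,0,0],[0,0.028,-0.03,0.01,0],[0,0.028,-0.03,0.01,0],[0,0.028,-0.03,0.01,0],[0,0.028,-0.03,0.01,0],[0,0.03,-0.036,0.015,0],[0,0,0,0,0],[0,0,0,0,0]], "newtons": 30}}

```text
clock: 1.9
eef_pos: [378.4, -69.8, 150.6]
eef_rot: [3.141, 0.0, 0.317]
wrist_force: [-0.7, 0.2, 0.4]
finger_gap: 46.7
finger_force: 0.0
```

Run:
```python
from h import *
s=manip.read_state();print(s["clock"],s["eef_pos"],s["eef_rot"],s["finger_gap"])
c,p=cam("wrist");np.savez("w1.npz",img=c["img"],p=p)
d=np.hypot(p[...,0]-456.3,p[...,1]+41.6)
m=(abs(p[...,2]-165)<5)&(d<42);a=p[m];A=np.c_[2*a[:,:2],np.ones(len(a))];q=np.linalg.lstsq(A,(a[:,:2]**2).sum(1),rcond=None)[0];print("rim",q[:2],np.median(a[:,2]),len(a))
v,u=np.nonzero(m);print(u.min(),u.max(),v.min(),v.max())
i=c["img"][v.min()-5:v.max()+6,u.min()-5:u.max()+6];k=560/max(i.shape[:2])
print(u.min()-5,v.min()-5,k);cv2.imwrite("pics/w1.png",cv2.resize(i,None,fx=k,fy=k,interpolation=cv2.INTER_CUBIC))
ins=(d<28)&(p[...,2]<150);h=p[ins];print(np.histogram(h[:,2],bins=np.arange(50,150,5)))
for n in("top","side"):
    T=np.load(n+"0.npz");g=T["p"].reshape(-1,3)
    k=(g[:,2]>60)&(g[:,2]<74)&(np.hypot(g[:,0]-468,g[:,1]+228)<90)
    a=g[k];im=T["img"].reshape(-1,3)[k].astype(int);a=a[(im.min(1)>150)&(np.ptp(im,axis=1)<50)]
    print(n,len(a),a.min(0),a.max(0),cv2.minEnclosingCircle(a[:,:2].astype(np.float32)))
```

```text
1.9 [378.41823065 -69.80902743 150.57849297] [3.14149172e+00 1.40315485e-04 3.17314920e-01] 46.745850221743396
rim [458.81368548 -43.49682962] 166.0135201832817 4383
191 317 38 170
186 33 3.9160839160839163
(array([   0,  519,   40,   42,   39,   42,   71, 2047,  166,   83,  106,
        119,  142,  161,   78,   84,   92,   88,  103]), array([ 50,  55,  60,  65,  70,  75,  80,  85,  90,  95, 100, 105, 110,
       115, 120, 125, 130, 135, 140, 145]))
top 1364 [ 401.33466784 -294.9405069    60.01019849] [ 538.06083341 -158.2116161    73.53577006] ((468.7901611328125, -225.85784912109375), 69.57352447509766)
side 556 [ 399.83079035 -296.93691392   60.0281755 ] [ 535.91047197 -159.76666233   72.65110086] ((467.15679931640625, -227.01719665527344), 71.14881896972656)
```

View pics/w1.png

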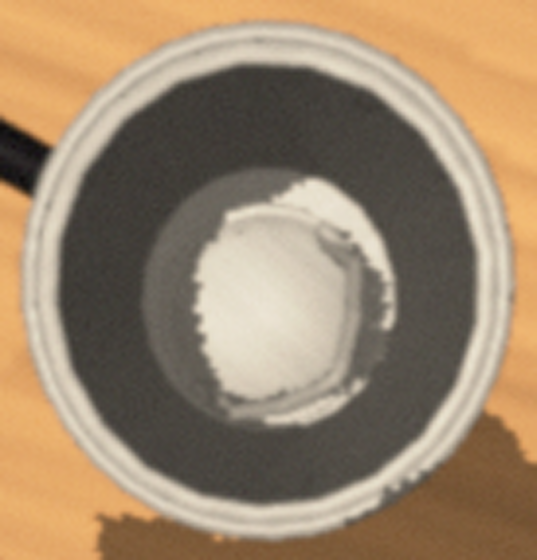

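Wrist crop: the jug rim is centred at about (268,278). The lid is bright at its centre, and a polygonal wire arch bulges right, with feet near (235,215) and (230,410) and its peak near (352,300). Next I extract it in 3D.

Run:
```python
from h import *
W=np.load("w1.npz");p=W["p"];cx,cy=458.8,-43.5
d=np.hypot(p[...,0]-cx,p[...,1]-cy)
lid=p[(abs(p[...,2]-88)<3)&(d<29)];print("lid",len(lid),lid.min(0),lid.max(0),cv2.minEnclosingCircle(lid[:,:2].astype(np.float32)))
m=(p[...,2]>92)&(p[...,2]<130)&(d<28.0)
v,u=np.nonzero(m);a=p[m]-[cx,cy,88]
o=np.argsort(-a[:,2])
print(len(a)); print("top",np.median(a[o[:15]],0))
np.set_printoptions(suppress=True,precision=1)
print(np.c_[u,v,((u-186)*3.916),((v-33)*3.916),a][::max(1,len(a)//70)])
```

```text
lid 2044 [433.34150747 -67.0215024   85.00458664] [478.4829823  -21.93074833  90.90175649] ((455.63446044921875, -44.42290496826172), 22.849767684936523)
336
top [ -9.02371176 -16.50896019  31.50568102]
[[269.   90.  325.  223.2  17.7  -6.6   4.8]
 [269.   92.  325.  231.   16.4  -7.1   4.1]
 [272.   93.  336.8 235.   16.4  -9.6   4. ]
 [271.   95.  332.9 242.8  14.7  -9.3   4.9]
 [270.   96.  328.9 246.7  13.6  -8.8   6.2]
 [269.   97.  325.  250.6  12.7  -8.3   5.8]
 [273.   97.  340.7 250.6  13.4 -11.1   9.6]
 [271.   98.  332.9 254.5  12.4 -10.    7.1]
 [275.   98.  348.5 254.5  13.  -12.7  12.9]
 [273.   99.  340.7 258.5  11.9 -11.5  11.5]
 [277.   99.  356.4 258.5  12.7 -14.3  14.3]
 [276.  100.  352.4 262.4  11.8 -13.8  14. ]
 [275.  101.  348.5 266.3  10.8 -13.3  14.8]
 [275.  102.  348.5 270.2  10.1 -13.5  15.4]
 [275.  103.  348.5 274.1   9.4 -13.7  16.3]
 [275.  104.  348.5 278.    8.6 -13.8  18.3]
 [275.  105.  348.5 282.    7.9 -14.   19.3]
 [275.  106.  348.5 285.9   7.2 -14.3  18.8]
 [275.  107.  348.5 289.8   6.5 -14.4  20. ]
 [275.  108.  348.5 293.7   5.8 -14.7  20.
[... 2183 characters left out ...]
403.3 -21.5   0.5  13.5]
 [249.  136.  246.7 403.3 -20.2  -2.5  18.2]
 [253.  136.  262.4 403.3 -18.9  -5.4  21.2]
 [257.  136.  278.  403.3 -17.8  -8.2  23.9]
 [261.  136.  293.7 403.3 -16.7 -11.   26.7]
 [243.  137.  223.2 407.3 -22.9   1.8  12.1]
 [247.  137.  238.9 407.3 -21.5  -1.2  16.5]
 [251.  137.  254.5 407.3 -20.2  -4.2  20.1]
 [255.  137.  270.2 407.3 -19.   -7.   23.6]
 [259.  137.  285.9 407.3 -17.9  -9.8  25.1]
 [245.  138.  231.  411.2 -22.9   0.   14.9]
 [249.  138.  246.7 411.2 -21.7  -2.9  17.4]
 [253.  138.  262.4 411.2 -20.4  -5.8  21.4]
 [257.  138.  278.  411.2 -19.3  -8.7  23.3]
 [246.  139.  235.  415.1 -23.3  -0.9  16.2]
 [250.  139.  250.6 415.1 -22.1  -3.9  18.2]]
```

>>> {"method": "arm_command", "body": {"plan": [[0,0,0,-0.013,-0.182],[0,0,0,-0.013,-0.182],[0,0,0,-0.013,-0.182],[0,0,0,-0.013,-0.182],[0,0,0,-0.013,-0.182],[0,0,0,-0.013,-0.182],[0,0,0,-0.012,-0.184],[0,0.04,0.024,0,0],[0,0.04,0.024,0,0],[0,0.04,0.024,0,0],[0,0.04,0.024,0,0],[0,0.04,0.024,0,0],[0,0.038,0.025,0,0],[0,0,0,0,0],[0,0,0,0,0]]}}

```text
clock: 3.82
eef_pos: [518.2, 170.3, 240.5]
eef_rot: [-3.141, 0.0, 1.592]
wrist_force: [-0.6, -0.1, -0.4]
finger_gap: 46.9
finger_force: 0.0
```

Run:
```python
from h import *
s=manip.read_state();print(s["clock"],s["eef_pos"],s["eef_rot"],s["joints"])
c,p=cam("wrist");np.savez("w2.npz",img=c["img"],p=p);cv2.imwrite("pics/w2.png",c["img"])
a=p[(abs(p[...,2]-139)<3)&(p[...,0]>480)&(p[...,0]<590)&(p[...,1]>100)&(p[...,1]<350)]
print("shelf",len(a),a.min(0),a.max(0),cv2.minAreaRect(a[:,:2].astype(np.float32)))
a=p[(p[...,2]>150)&(p[...,2]<202)&(abs(p[...,0]-518)<20)&(abs(p[...,1]-171)<20)]
print(len(a),a.min(0),a.max(0)); t=a[a[:,2]>194];print("top",len(t),t.min(0),t.max(0),t.mean(0))
# collar
a=p[(p[...,2]>140.5)&(p[...,2]<147)&(abs(p[...,0]-518)<20)&(abs(p[...,1]-171)<20)];print("collar",len(a),a.min(0),a.max(0))
```

```text
3.825 [518.23145357 170.32549578 240.49444011] [-3.14142057e+00  2.12294394e-04  1.59165779e+00] [ 2.50483807e-01  2.65089999e-01  1.48362323e+00 -1.70235019e-04
  1.39309531e+00  2.29652473e-01]
shelf 16175 [486.32294178 128.72210477 136.09044731] [576.66447205 330.61657761 141.99938365] ((531.4791870117188, 230.0364227294922), (86.14482879638672, 200.5516815185547), 1.4984996318817139)
510 [513.02524954 163.0347337  150.09231532] [529.5219748  178.74135017 201.11471675]
top 240 [513.92966655 163.0347337  194.03756026] [528.48054903 177.81405676 201.11471675] [521.18753053 171.15562848 196.71955707]
collar 435 [498.50850549 151.40565928 140.50035931] [537.98253539 190.88823056 146.48258519]
```

View pics/w2.png

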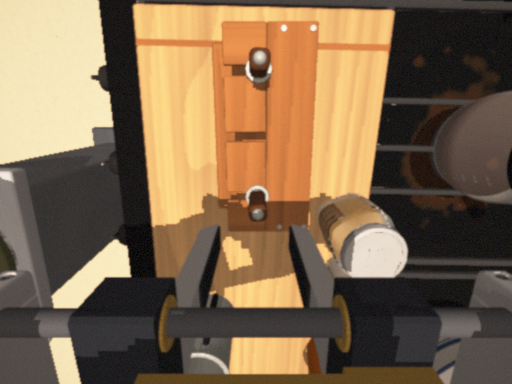

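Wrist view: the hook handle is at (258,205), between the finger lines, with its collar on the shelf. The muddler is at (258,62). The jar at (365,240) sits below gripper-body height. Next I descend and grip.

>>> {"method": "arm_command", "body": {"plan": [[0,0.001,0.001,0.022,0],[0,0,0,0.022,0],[0,0,0,0.022,0],[0,0,0,0.022,0],[0,0,0,0,0],[-1,0,0,0,0],[-1,0,0,0,0],[-1,0,0,0,0],[-1,0,0,0,0],[-1,0,0,0,0],[-1,0,0,0,0]], "newtons": 40}}

```text
clock: 5.25
eef_pos: [519.4, 172.7, 152.9]
eef_rot: [3.141, -0.0, 1.593]
wrist_force: [0.8, -1.4, 5.3]
finger_gap: 15.7
finger_force: 40.0
```

>>> {"method": "arm_command", "body": {"plan": [[-1,0,0,-0.004,0],[-1,0,0,-0.004,0],[-1,0,-0.01,0,0],[-1,0,-0.02,0,0],[-1,0,-0.02,0,0],[-1,0,-0.02,0,0],[-1,0,0,-0.03,0],[-1,0,0,-0.04,0],[-1,0,0,-0.04,0],[-1,0,0,-0.04,0],[-1,0,0,0,0],[-1,0,0,0,0]]}}

```text
clock: 6.75
eef_pos: [448.6, 171.0, 309.4]
eef_rot: [-3.14, 0.0, 1.593]
wrist_force: [-0.2, 0.2, -1.2]
finger_gap: 15.6
finger_force: 40.0
```

Run:
```python
from h import *
s=manip.read_state();print(s["clock"],s["eef_pos"],s["eef_rot"],s["finger_gap"])
t=s["eef_pos"]
for n in("side","top","wrist"):
    c,p=cam(n);np.savez(n+"3.npz",img=c["img"],p=p)
    o=np.array(c["orientation"]);M=R.from_euler('xyz',o).as_matrix()
    for dz in(0,-42,-86):
        q=M.T@(t+[0,0,dz]-c["eye"]);print(n,dz,c["fx"]*q[0]/q[2]+c["cx"],c["fy"]*q[1]/q[2]+c["cy"])
    m=(np.hypot(p[...,0]-t[0],p[...,1]-t[1])<30)&(p[...,2]<t[2]-20)&(p[...,2]>t[2]-100)
    a=p[m]-t;print(n,len(a))
    for z in range(-90,-20,6):
        b=a[abs(a[:,2]-z)<3]
        if len(b):print(z,len(b),b[:,:2].min(0).round(1),b[:,:2].max(0).round(1),b[:,:2].mean(0).round(1))
    if n!="top":
        q=M.T@(t+[0,0,-60]-c["eye"]);u,v=int(c["fx"]*q[0]/q[2]+c["cx"]),int(c["fy"]*q[1]/q[2]+c["cy"])
        h=40 if n=="side" else 90
        i=c["img"][max(v-h,0):v+h,max(0,u-h):u+h];cv2.imwrite(f"pics/{n}3.png",cv2.resize(i,(380,380),interpolation=cv2.INTER_CUBIC))
cv2.imwrite("pics/h3.png",np.hstack([cv2.imread("pics/side3.png"),cv2.imread("pics/wrist3.png")]))
```

```text
6.75 [448.62149678 170.99555547 309.3915337 ] [-3.14026543e+00  3.26020189e-04  1.59288261e+00] 15.627933910232244
side 0 270.3757018880486 176.96268963213046
side -42 269.7877855489869 192.26759384702876
side -86 269.20761644556734 207.37081851748397
side 59
-90 1 [-10.6  -1.6] [-10.6  -1.6] [-10.6  -1.6]
-84 9 [-14.9  -3.7] [-1.5  0.7] [-7.8 -0.8]
-78 10 [-16.7  -1.2] [-1.5  1.8] [-9.3 -0. ]
-72 6 [-16.6  -1. ] [-1.1  1.8] [-6.7  0.3]
-66 3 [-3.3 -0.5] [-1.1  0.6] [-1.9  0.1]
-60 5 [-3.3 -2.4] [-1.   1.8] [-2.4 -0.7]
-54 5 [-3.  -1.8] [-0.7  2. ] [-2.1 -0.3]
-48 4 [-2.8 -1.5] [-0.6  0.6] [-1.7 -0.3]
-42 5 [-2.8 -2.5] [-0.4  0.4] [-1.3 -0.5]
-36 3 [-2.4 -1.8] [-0.2 -0.2] [-1.  -0.8]
-30 3 [-2.  -2.2] [-0.4  3. ] [-1.4  0.7]
-24 5 [-1.9 -2.6] [0.  1.4] [-0.8 -0.2]
top 0 201.09747804258927 206.1217269350153
top -42 203.53011114314768 206.94432942563543
top -86 205.87003977004883 207.73558360857012
top 0
wrist 0 253.8339524767638 235.78613306461693
wrist -42 254.01925460918903 214.70211065271002
wrist -86 254.15588641528365 199.1558887923651
wrist 139
-84 18 [-9.8 -3.9] [-3. -0.] [-6.6 -1. ]
-78 45 [-14.4  -3.7] [1.8 0.1] [-6.6 -1.6]
-72 18 [-14.2  -3.3] [1.8 0.1] [-7.1 -1.4]
-66 9 [-1.  -0.6] [1.8 0.1] [ 0.3 -0.3]
-60 7 [-1.8 -2.3] [ 1.7 -0.1] [ 0.3 -0.7]
-54 13 [-1.8 -1.9] [1.7 0.2] [-0.  -0.6]
-48 13 [-1.7 -1.9] [2.6 0.2] [ 0.2 -0.8]
-42 13 [-1.7 -2.2] [2.6 0.1] [ 0.5 -0.9]
-36 3 [-0.8 -0.7] [1.7 0.1] [ 0.3 -0.4]
```

View pics/h3.png

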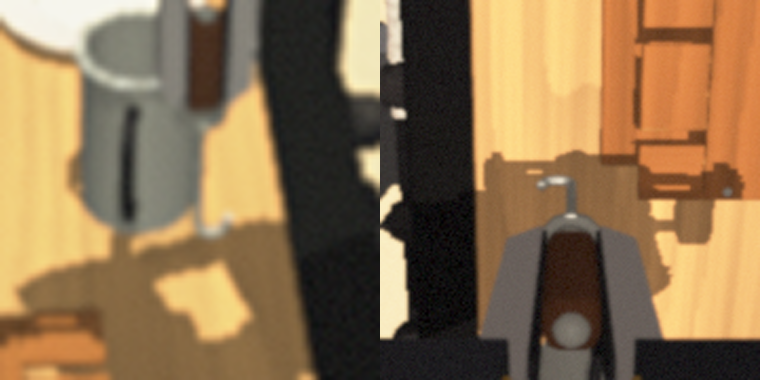

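Side and wrist crops: the hook is upright in the fingers, with its J tip pointing to -x world (tool -y). I fit the arch plane to get its yaw.

Run:
```python
from h import *
p=np.load("w1.npz")["p"];c=np.array([458.8,-43.5,88])
d=np.hypot(p[...,0]-c[0],p[...,1]-c[1])
a=p[(p[...,2]>95)&(p[...,2]<125)&(d<25.5)]-c
for _ in range(5):
    m=a.mean(0);n=np.linalg.svd(a-m)[2][2];n*=np.sign(n[2]);r=(a-m)@n
    print(len(a),n.round(3),r.std().round(2));a=a[abs(r)<max(1.2,2*r.std())]
ax=np.array([n[1],-n[0],0]);ax/=np.linalg.norm(ax);ax*=np.sign(ax[0]);perp=np.array([ax[1],-ax[0],0]);perp*=-np.sign(perp[1])
print("axis deg",np.degrees(np.arctan2(ax[1],ax[0])),"lean",np.arcsin(n[2]) ,"perp",perp)
print("along range",(a@ax).min(),(a@ax).max(),"perp of plane at z=0:",((m@n)/(n@perp)))
t=a[np.argsort(-a[:,2])[:20]].mean(0);print("peak",t,t@ax,t@perp)
h=np.c_[a@ax,a@perp,a[:,2]];f=h[h[:,1]>h[:,1].max()-3];print("outer",f.mean(0),f[:,0].min(),f[:,0].max())
for z in(8,14,20,24): b=h[abs(h[:,2]-z)<2];print(z,b[:,0].min(),b[:,0].max(),b[:,1].mean())
```

```text
294 [0.319 0.797 0.513] 0.74
285 [0.319 0.797 0.513] 0.68
279 [0.319 0.798 0.511] 0.65
275 [0.318 0.799 0.51 ] 0.64
275 [0.318 0.799 0.51 ] 0.64
axis deg -21.728046454548323 lean 0.5353150404578925 perp [-0.37020153 -0.92895147  0.        ]
along range -22.784542200049483 17.578139879451808 perp of plane at z=0: -0.24930684248033608
peak [ -8.96390137 -16.15892966  31.54896785] -2.344968913587149 18.329311394678033
outer [-2.62353724 18.0107954  30.3826856 ] -10.879138478929667 4.5428141781080775
8 -22.784542200049483 17.337263389675346 4.890860466038498
14 -22.511668263157816 17.3248492059136 7.960010383156596
20 -19.083143490278122 14.69338968278527 11.428359524257422
24 -16.179544431902553 11.148660319695987 14.14512446667986
```

>>> {"method": "arm_command", "body": {"plan": [[-1,0,0,0,-0.167],[-1,0,0,0,-0.167],[-1,0,0,0,-0.167],[-1,0,0,0,-0.167],[-1,0,0,0,-0.167],[-1,0,0,0,-0.167],[-1,0,0,0,-0.168],[-1,-0.014,-0.032,0,0],[-1,-0.014,-0.032,0,0],[-1,-0.014,-0.032,0,0],[-1,-0.014,-0.032,0,0],[-1,-0.014,-0.032,0,0],[-1,-0.014,-0.031,0.03,0],[-1,0,0,0,0],[-1,0,0,0,0],[-1,0,0,0,0]]}}

```text
clock: 8.9
eef_pos: [456.8, -36.8, 281.0]
eef_rot: [3.141, 0.001, 2.764]
wrist_force: [0.2, -0.2, -0.2]
finger_gap: 15.5
finger_force: 40.0
```

```bash
cat > look.py <<'E'
from h import *
import sys
s=manip.read_state();t=s["eef_pos"];y=s["eef_rot"][2];print(s["clock"],t.round(1),s["eef_rot"].round(3),s["wrist_force"].round(1))
X=np.array([np.cos(y),np.sin(y),0]);Y=np.array([np.sin(y),-np.cos(y),0])
c,p=cam("wrist");np.savez("wl.npz",img=c["img"],p=p)
q=p-t;fx,fy,fz=q@X,q@Y,q[...,2]
m=(abs(fx)<8)&(fy>-22)&(fy<6)&(fz<-30)&(fz>-92);
for z in(-86,-80,-74,-66,-58,-50,-42,-36):
    k=m&(abs(fz-z)<4)
    if k.any():print("hook",z,k.sum(),"x",fx[k].min().round(1),fx[k].max().round(1),"y",fy[k].min().round(1),fy[k].max().round(1))
k=(abs(p[...,2]-166)<4)&(abs(np.hypot(p[...,0]-458.8,p[...,1]+43.5)-32)<6);a=p[k]
if len(a)>50:
    A=np.c_[2*a[:,:2],np.ones(len(a))];g=np.linalg.lstsq(A,(a[:,:2]**2).sum(1),rcond=None)[0];print("rim",g[:2],len(a),"r",np.sqrt(g[2]+g[0]**2+g[1]**2))
if len(sys.argv)>1:
    i=c["img"][90:290,150:360];cv2.imwrite(f"pics/{sys.argv[1]}.png",cv2.resize(i,None,fx=2.8,fy=2.8,interpolation=cv2.INTER_CUBIC))
E
python3 look.py
```

```text
8.9 [456.8 -36.8 281. ] [3.141e+00 1.000e-03 2.764e+00] [ 0.2 -0.2 -0.2]
hook -86 10 x -3.8 0.2 y -8.1 -3.2
hook -80 55 x -3.8 0.2 y -13.7 1.6
hook -74 32 x -3.1 0.1 y -14.6 1.6
hook -66 12 x -0.6 0.1 y -1.2 1.6
hook -58 12 x -2.2 0.3 y -2.0 1.5
hook -50 17 x -2.1 0.2 y -2.0 2.3
hook -42 19 x -2.0 -0.1 y -1.9 2.3
hook -36 3 x -1.2 -0.5 y -1.1 1.4
rim [458.42149791 -42.86397374] 889 r 32.40238061784032
```

>>> {"method": "arm_command", "body": {"plan": [[-1,0,0,0.025,0],[-1,0,0,0.025,0],[-1,0,0,0.02,0],[-1,0,0,0.015,0],[-1,0,0,0.01,0],[-1,0,0,0.006,0],[-1,0,0,0,0],[-1,0,0,0,0]]}}

```text
clock: 9.95
eef_pos: [456.9, -37.5, 179.9]
eef_rot: [3.141, 0.001, 2.763]
wrist_force: [0.6, 0.2, -1.0]
finger_gap: 15.7
finger_force: 40.0
```

```bash
python3 look.py w5
```

```text
9.95 [456.9 -37.5 179.9] [3.141e+00 1.000e-03 2.763e+00] [ 0.6  0.2 -1. ]
hook -86 18 x -5.2 4.2 y -21.4 3.7
hook -80 56 x -3.9 0.3 y -13.7 1.6
hook -74 34 x -3.6 0.3 y -14.5 1.6
hook -66 42 x -7.9 7.7 y -22.0 1.6
hook -58 27 x -4.6 3.5 y -22.0 1.5
hook -50 16 x -2.1 0.2 y -2.0 2.3
hook -42 18 x -1.9 0.0 y -1.9 2.3
hook -36 3 x -0.7 -0.1 y -1.1 1.4
rim [458.33065824 -42.74794098] 1381 r 32.416003617471254
```

View pics/w5.png

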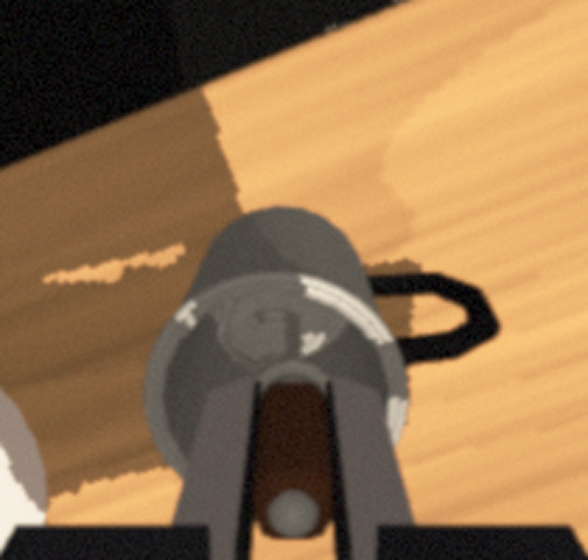

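Wrist crop: the hook's J is at about (265,320), inside the arch opening above the lid, and nothing is touching. Next I sweep under the peak.

>>> {"method": "arm_command", "body": {"plan": [[-1,0,-0.005,0,0],[-1,0,-0.005,0,0],[-1,0,-0.0055,0,0],[-1,0,0,0,0],[-1,0,0,0,0]]}}

```text
clock: 10.62
eef_pos: [450.9, -51.9, 179.4]
eef_rot: [3.142, -0.0, 2.763]
wrist_force: [-0.5, -0.5, -1.4]
finger_gap: 15.8
finger_force: 40.0
```

```bash
python3 look.py
python3 - <<'E'
from h import *
p=np.load("wl.npz")["p"];t=manip.read_state()["eef_pos"];ax=np.array([.929,-.37,0]);pp=np.array([-.37,-.929,0])
q=p-[458.4,-43,88];d=np.hypot(q[...,0],q[...,1])
a=q[(d<29)&(q[...,2]>8)&(q[...,2]<38)]
h=np.c_[a@ax,a@pp,a[:,2]];h=h[np.argsort(h[:,1])];np.set_printoptions(suppress=True,precision=1);print(len(h));print(h[::max(1,len(h)//45)])
print("axis",((t-[458.4,-43,88])@pp))
E
```

```text
10.625 [450.9 -51.9 179.4] [ 3.142 -0.     2.763] [-0.5 -0.5 -1.4]
hook -86 8 x -7.3 6.3 y -20.6 5.7
hook -80 25 x -3.1 7.2 y -20.6 1.6
hook -74 18 x -3.6 7.2 y -20.1 1.6
hook -66 35 x -7.9 7.2 y -20.4 1.6
hook -58 49 x -8.0 7.0 y -20.3 1.5
hook -50 23 x -7.3 7.7 y -19.9 2.3
hook -42 24 x -6.1 6.8 y -20.4 2.3
hook -36 14 x -7.5 -0.3 y -18.8 1.4
rim [458.16685946 -42.96744547] 1334 r 32.40668163610966
129
[[-3.   9.4 12.3]
 [-3.   9.4 18.8]
 [-3.3  9.5 25.3]
 [-2.6  9.5 28.9]
 [-3.2  9.5 36.3]
 [-3.3 10.4 16.6]
 [-3.8 10.4 24. ]
 [-3.7 10.4 29.4]
 [-3.9 10.4 35.5]
 [-3.6 11.3 37.5]
 [-3.4 11.3 31.3]
 [-4.  11.3 27.5]
 [-3.5 11.3 20.3]
 [-3.4 11.3 13.8]
 [-3.6 12.2 37.3]
 [-3.2 12.2 30.9]
 [-3.4 12.2 25.7]
 [-3.3 12.3 19.6]
 [-3.4 12.3 13.6]
 [-1.9 13.  37.8]
 [-1.8 13.1 32.2]
 [-2.1 13.3 12.8]
 [-3.3 13.3 10.3]
 [ 6.1 14.1 26.3]
 [ 5.7 14.1 24.9]
 [-2.6 14.2 11.3]
 [-3.1 14.3  9.5]
 [-9.5 14.9 27. ]
 [ 4.9 15.  27.2]
 [ 7.5 15.  25.3]
 [-0.5 15.2 11.1]
 [-7.6 15.8 29.7]
 [ 1.9 15.8 30. ]
 [-7.9 15.8 27.7]
 [ 4.2 15.9 28.9]
 [ 5.4 15.9 28.3]
 [ 8.9 16.  24.4]
 [-6.7 16.7 30.1]
 [-5.7 16.7 29.9]
 [-7.4 16.7 29.1]
 [-1.1 16.7 30.2]
 [-8.7 16.8 27.3]
 [ 2.1 16.8 29.4]
 [ 6.  16.8 26.7]
 [-3.4 17.6 31.4]
 [-4.  17.6 30.5]
 [-1.3 17.6 30.8]
 [-5.6 17.6 29.7]
 [ 0.9 17.7 30. ]
 [ 2.  17.7 29.6]
 [ 4.6 17.7 28. ]
 [-6.  18.5 30.9]
 [-4.2 18.5 30.9]
 [-0.5 18.5 31.4]
 [ 0.5 18.5 31.3]
 [-6.3 18.5 28.8]
 [-2.3 19.1 10.1]
 [-2.7 19.4 32.3]
 [-1.4 19.4 31.2]
 [-0.1 19.4 30.2]
 [-1.6 20.  11.3]
 [-1.9 21.  12.3]
 [-1.  21.8 15.5]
 [-1.4 22.7 16.7]
 [-0.8 23.6 18.2]]
axis 10.947229285994336
```

>>> {"method": "arm_command", "body": {"plan": [[-1,0,0,-0.005,0],[-1,0,0,-0.005,0],[-1,0,0,-0.004,0],[-1,0,0.003,-0.001,0],[-1,0,0.004,-0.0015,0],[-1,0,0.0045,-0.0015,0],[-1,0,0.005,-0.001,0],[-1,0,0,0,0],[-1,0,0,-0.003,0],[-1,0,0,-0.003,0],[-1,0,0,-0.003,0],[-1,0,0,0,0],[-1,0,0,0,0]]}}

```text
clock: 12.3
eef_pos: [456.9, -36.5, 207.4]
eef_rot: [-3.142, -0.0, 2.763]
wrist_force: [-0.2, -0.3, -1.8]
finger_gap: 16.0
finger_force: 40.0
```

```bash
python3 look.py
python3 - <<'E'
from h import *
p=np.load("wl.npz")["p"];t=manip.read_state()["eef_pos"];ax=np.array([.929,-.37,0]);pp=np.array([-.37,-.929,0])
q=p-[458.4,-43,88];d=np.hypot(q[...,0],q[...,1])
a=q[(d<29)&(q[...,2]>8)&(q[...,2]<46)]
h=np.c_[a@ax,a@pp,a[:,2]];h=h[abs(h[:,0]+3.5)>3];h=h[np.argsort(-h[:,2])];np.set_printoptions(suppress=True,precision=1);print(len(h));print(h[::max(1,len(h)//25)])
print("axis",((t-[458.4,-43,88])@pp), "lid z",np.median(q[(d<26)&(abs(q[...,2])<9)][:,2]))
E
```

```text
12.3 [456.9 -36.5 207.4] [-3.142 -0.     2.763] [-0.2 -0.3 -1.8]
hook -86 16 x -1.6 8.0 y -9.1 -4.2
hook -80 88 x -7.6 8.0 y -13.7 1.6
hook -74 37 x -3.2 0.7 y -14.6 1.6
hook -66 11 x -0.5 0.2 y -1.2 1.6
hook -58 13 x -1.6 0.1 y -2.0 1.5
hook -50 14 x -1.9 0.0 y -2.0 2.3
hook -42 20 x -1.8 0.1 y -1.9 2.3
hook -36 6 x -1.3 -0.0 y -1.1 2.3
rim [458.29361425 -42.86932199] 1100 r 32.35722206694331
89
[[ -0.4   3.5  41.3]
 [  0.7   1.6  41. ]
 [  1.8   2.6  40.9]
 [  3.4   1.7  39.3]
 [ -0.5  -2.2  38.5]
 [ -6.5   2.6  38.5]
 [ -0.3  -1.3  38. ]
 [  4.9   2.7  37.7]
 [ -7.3   2.6  37.5]
 [ -8.2   2.6  37.4]
 [  6.3   1.7  36.7]
 [ -9.9   1.7  36. ]
 [-10.8   1.7  35.7]
 [  7.9   2.8  35.1]
 [ -9.4   2.7  34.5]
 [  9.3   1.8  34.2]
 [  9.5   2.8  33.7]
 [-12.1   3.7  33.2]
 [-12.9   1.7  32.5]
 [ 10.2   3.9  31.8]
 [-14.5   2.7  30.8]
 [-15.4   2.8  30.3]
 [-16.3   2.8  29.8]
 [-16.1   3.8  29. ]
 [-16.8   3.8  27.8]
 [ 14.4   1.   26. ]
 [ 16.5   1.1  23.4]
 [ 17.7  -0.8  10.8]
 [ 19.2   0.3   9.7]
 [  2.6  12.1   8.3]]
axis -5.4890425921362205 lid z 6.100064515926931
```

>>> {"method": "arm_command", "body": {"plan": [[-1,-0.001,0,-0.003,0],[-1,-0.001,0,-0.006,0],[-1,0,0,-0.01,0],[-1,0,0,-0.012,0],[-1,0,0,-0.012,0],[-1,0,0,-0.012,0],[-1,0,0,-0.012,0],[-1,0,0,-0.012,0],[-1,0,0,-0.012,0],[-1,0,0,-0.012,0],[-1,0,0,-0.012,0],[-1,0,0,-0.01,0],[-1,0,0,-0.006,0],[-1,0,0,-0.003,0],[-1,0,0,0,0],[-1,0,0,0,0]]}}

```text
clock: 14.35
eef_pos: [458.8, -37.2, 341.1]
eef_rot: [-3.142, -0.001, 2.763]
wrist_force: [-0.2, -0.2, -3.5]
finger_gap: 15.7
finger_force: 40.0
```

```bash
cat > look2.py <<'E'
from look import *
q=p-t; r=np.hypot(q[...,0],q[...,1])
np.set_printoptions(suppress=True,precision=1)
a=q[(r<45)&(q[...,2]<-95)&(q[...,2]>-175)];print("infuser z hist",np.histogram(a[:,2],bins=np.arange(-175,-90,8)))
im=c["img"].astype(int);w=(p[...,2]>55)&(p[...,2]<74)&(im.min(-1)>130)&(np.ptp(im,axis=-1)<45)&(np.hypot(p[...,0]-470,p[...,1]+228)<85)
a=p[w];print("saucer",len(a))
if len(a)>200:
    print(a.min(0),a.max(0),cv2.minEnclosingCircle(a[:,:2].astype(np.float32)))
E
python3 look2.py
```

```text
14.35 [458.8 -37.2 341.1] [-3.142e+00 -1.000e-03  2.763e+00] [-0.2 -0.2 -3.5]
hook -86 19 x -0.8 8.0 y -9.1 -4.3
hook -80 88 x -7.5 7.2 y -13.7 1.6
hook -74 41 x -3.4 1.8 y -14.6 1.6
hook -66 9 x -0.4 0.2 y -1.2 1.5
hook -58 15 x -2.0 0.4 y -2.1 1.5
hook -50 17 x -2.0 0.1 y -2.0 2.3
hook -42 17 x -1.9 -0.0 y -2.0 2.3
hook -36 4 x -0.6 -0.1 y -1.1 1.4
rim [458.80054044 -43.09011021] 487 r 32.66154490927051
infuser z hist (array([ 239,    0,    0,    0,   74,   41,   22, 1105,   28,   15]), array([-175, -167, -159, -151, -143, -135, -127, -119, -111, -103,  -95]))
saucer 4823
[ 402.3 -303.    55.2] [ 540.7 -160.    72.6] ((471.693115234375, -233.15853881835938), 73.81535339355469)
```

>>> {"method": "arm_command", "body": {"plan": [[-1,-0.0015,-0.0032,0,0],[-1,-0.0031,-0.0064,0,0],[-1,-0.0047,-0.0096,0,0],[-1,-0.0062,-0.0128,0,0],[-1,-0.0062,-0.0128,0,0],[-1,-0.0062,-0.0128,0,0],[-1,-0.0062,-0.0128,0,0],[-1,-0.0062,-0.0128,0,0],[-1,-0.0062,-0.0128,0,0],[-1,-0.0062,-0.0128,0,0],[-1,-0.0062,-0.0128,0,0],[-1,-0.0062,-0.0128,0,0],[-1,-0.0062,-0.0128,0,0],[-1,-0.0047,-0.0096,0,0],[-1,-0.0031,-0.0064,0,0],[-1,-0.0015,-0.0032,0,0],[-1,0,0,0,0],[-1,0,0,0,0]]}}

```text
clock: 16.65
eef_pos: [472.2, -221.4, 341.5]
eef_rot: [3.142, 0.0, 2.763]
wrist_force: [-0.1, -0.5, -3.0]
finger_gap: 15.7
finger_force: 40.0
```

```bash
cat >> look2.py <<'E'
f=q[(r<40)&(abs(q[...,2]+113)<6)];print("lid",len(f),f.min(0),f.max(0),cv2.minEnclosingCircle(f[:,:2].astype(np.float32)),np.median(f[:,2]),"abs",t[:2])
for n in("top","side"):
    cc,pp=cam(n);im=cc["img"].astype(int);g=pp[(pp[...,2]>57)&(pp[...,2]<74)&(im.min(-1)>120)&(np.ptp(im,axis=-1)<50)&(np.hypot(pp[...,0]-470,pp[...,1]+228)<85)]
    if len(g):print(n,"saucer",g.min(0),g.max(0))
    cv2.imwrite("pics/"+n+"_l.png",cc["img"])
E
python3 look2.py w7
```

```text
16.65 [ 472.2 -221.4  341.5] [3.142 0.    2.763] [-0.1 -0.5 -3. ]
hook -86 17 x -1.6 7.8 y -9.1 -4.2
hook -80 86 x -7.5 7.3 y -13.7 1.6
hook -74 42 x -4.3 0.8 y -14.6 1.6
hook -66 10 x -0.8 0.0 y -1.2 1.6
hook -58 13 x -2.2 0.4 y -2.0 1.5
hook -50 18 x -2.0 0.4 y -2.0 2.3
hook -42 18 x -1.9 0.2 y -1.9 2.3
hook -36 3 x -0.8 0.2 y -1.1 1.4
rim [458.56595589 -43.86123772] 900 r 32.465135707141435
infuser z hist (array([   0,    0,    0,    1,   74,   42,   22, 1099,   29,   16]), array([-175, -167, -159, -151, -143, -135, -127, -119, -111, -103,  -95]))
saucer 4223
[ 402.5 -294.5   55.2] [ 538.7 -157.7   73.3] ((470.90325927734375, -228.1356201171875), 70.5938949584961)
lid 1125 [ -23.8  -30.8 -118.7] [  21.5   14.1 -107.6] ((-1.0958331823349, -8.370190620422363), 22.822677612304688) -113.4932232191972 abs [ 472.2 -221.4]
top saucer [ 401.3 -274.5   57. ] [ 537.2 -158.2   73.8]
side saucer [ 401.1 -297.    57. ] [ 535.9 -159.6   73. ]
```

View pics/w7.png

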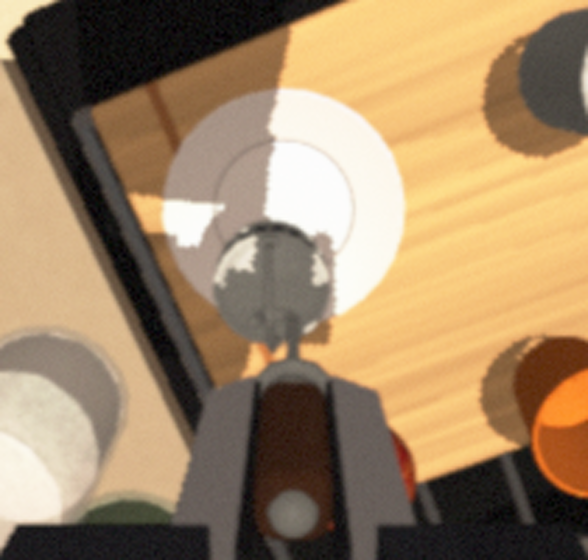

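Wrist crop: the infuser hangs upright and level on the hook over the saucer, about 3 mm off centre. Next I shift it and lower it.

>>> {"method": "arm_command", "body": {"plan": [[-1,0.0005,0.001,0.004,0],[-1,0.0005,0.001,0.008,0],[-1,0.0005,0.0007,0.013,0],[-1,0,0,0.014,0],[-1,0,0,0.014,0],[-1,0,0,0.014,0],[-1,0,0,0.014,0],[-1,0,0,0.014,0],[-1,0,0,0.012,0],[-1,0,0,0.009,0],[-1,0,0,0.006,0],[-1,0,0,0.004,0],[-1,0,0,0.002,0],[-1,0,0,0,0],[-1,0,0,0,0]]}}

```text
clock: 18.68
eef_pos: [471.9, -218.7, 213.7]
eef_rot: [-3.142, 0.0, 2.763]
wrist_force: [-0.0, 0.2, -3.3]
finger_gap: 15.8
finger_force: 40.0
```

```bash
python3 look2.py
```

```text
18.675 [ 471.9 -218.7  213.7] [-3.142  0.     2.763] [-0.   0.2 -3.3]
hook -86 16 x -1.7 7.9 y -9.1 -3.2
hook -80 90 x -7.6 7.9 y -13.7 1.6
hook -74 41 x -4.2 0.3 y -14.5 1.6
hook -66 12 x -0.8 0.2 y -1.2 1.6
hook -58 11 x -2.0 0.0 y -2.0 1.5
hook -50 18 x -2.2 0.1 y -2.0 2.3
hook -42 18 x -2.1 0.3 y -1.9 2.3
hook -36 4 x -0.7 0.1 y -1.1 1.4
rim [458.40266833 -44.11435267] 2282 r 32.380395121572086
infuser z hist (array([   0,    0, 1967,  749,   73,   42,   21, 1097,   27,   15]), array([-175, -167, -159, -151, -143, -135, -127, -119, -111, -103,  -95]))
saucer 7632
[ 402.2 -295.8   55.1] [ 535.1 -157.8   73.7] ((470.4433288574219, -228.66094970703125), 71.11222839355469)
lid 1122 [ -23.5  -31.  -119. ] [  21.4   14.  -107.7] ((-0.9369701743125916, -8.346343994140625), 22.946849822998047) -113.56379408081264 abs [ 471.9 -218.7]
top saucer [ 406.9 -287.5   57. ] [ 534.3 -157.9   73.9]
side saucer [ 401.3 -294.4   57.1] [ 535.7 -161.9   72.8]
```

>>> {"method": "arm_command", "body": {"plan": [[-1,0,0,0.002,0],[-1,0,0,0.002,0],[-1,0,0,0.002,0],[-1,0,0,0.0015,0],[-1,0,0,0.001,0],[-1,0,0,0.001,0],[-1,0,0,0.001,0],[-1,0,0,0.001,0],[-1,0,0,0.001,0],[-1,0,0,0.001,0],[-1,0,0,0.001,0],[-1,0,0,0.001,0],[-1,0,0,0,0],[-1,0,0,0,0]]}}

```text
clock: 20.58
eef_pos: [471.8, -218.6, 198.0]
eef_rot: [-3.142, 0.0, 2.763]
wrist_force: [0.4, -1.0, -0.6]
finger_gap: 15.4
finger_force: 40.0
```

```bash
python3 look2.py | tail -6
```

```text
infuser z hist (array([   0,    0,    0,    0, 2263,  793,   42,  121, 1037,    7]), array([-175, -167, -159, -151, -143, -135, -127, -119, -111, -103,  -95]))
saucer 8163
[ 402.2 -295.3   55.3] [ 533.6 -157.9   71.9] ((470.15594482421875, -226.50328063964844), 69.4959487915039)
lid 1103 [ -23.8  -32.4 -118.9] [  20.7   13.3 -107. ] ((-1.040789246559143, -9.500895500183105), 23.04024887084961) -108.92188380168366 abs [ 471.8 -218.6]
top saucer [ 409.5 -276.4   57. ] [ 532.3 -158.    73.9]
side saucer [ 401.  -295.2   57.1] [ 535.8 -159.1   71.2]
```

The infuser is resting on the saucer (lid at z≈89, load off the wrist). Next I lower the hook clear of the wire, back it out and raise it.

>>> {"method": "arm_command", "body": {"plan": [[-1,0,0,0.003,0],[-1,0,0,0.004,0],[-1,0,0,0.004,0],[-1,0,0,0,0],[-1,0,0.003,0,0],[-1,0,0.004,0,0],[-1,0,0.005,0,0],[-1,0,0.005,0,0],[-1,0,0.005,0,0],[-1,0,0.003,0,0],[-1,0,0,0,0]]}}

```text
clock: 22.1
eef_pos: [481.1, -195.2, 186.9]
eef_rot: [-3.142, 0.0, 2.763]
wrist_force: [-0.2, 0.2, -1.3]
finger_gap: 15.6
finger_force: 40.0
```

```bash
python3 look2.py w9|tail -6
python3 - <<'E'
from h import *
p=np.load("wl.npz")["p"];t=manip.read_state()["eef_pos"];X=np.array([-.929,.37,0]);Y=np.array([.37,.929,0])
q=p-t;a=q[(p[...,2]>96)&(np.hypot(p[...,0]-471,p[...,1]+228)<28)&(p[...,2]<135)]
h=np.c_[a@X,a@Y,a[:,2]];h=h[np.argsort(h[:,1])];np.set_printoptions(suppress=True,precision=1);print(h[::max(1,len(h)//40)])
E
```

```text
infuser z hist (array([   0,    0,    0,    0,    0, 1244, 1796,  610,   31,  934]), array([-175, -167, -159, -151, -143, -135, -127, -119, -111, -103,  -95]))
saucer 8591
[ 402.2 -295.5   55.2] [ 529.6 -157.7   72.8] ((470.8558044433594, -226.6212615966797), 69.07032775878906)
lid 485 [ -31.3  -24.8 -119. ] [  39.7   37.5 -107.3] ((0.04860670119524002, -0.02164122276008129), 39.95621871948242) -117.45526147835932 abs [ 481.1 -195.2]
top saucer [ 428.5 -287.9   57. ] [ 532.5 -157.9   73.3]
side saucer [ 401.9 -295.7   57.1] [ 535.9 -159.4   73. ]
[[ 15.6 -35.4 -81.3]
 [ 13.7 -34.9 -77.1]
 [ 10.9 -34.5 -73.3]
 [  7.7 -34.3 -70.8]
 [  7.1 -34.2 -69.6]
 [  4.9 -34.  -67.5]
 [  6.8 -33.9 -67.4]
 [ 13.9 -33.9 -76.5]
 [ 12.3 -33.8 -75.2]
 [ -2.3 -33.7 -63.1]
 [ 10.9 -33.6 -73.2]
 [  9.3 -33.5 -72. ]
 [ 16.6 -33.4 -81. ]
 [ 16.7 -33.3 -88.6]
 [-15.2 -33.3 -71.2]
 [  6.5 -33.1 -68.3]
 [ -7.5 -33.  -63.9]
 [-13.4 -33.  -69.2]
 [-17.8 -32.9 -75.2]
 [  2.9 -32.8 -64.7]
 [  1.2 -32.8 -64. ]
 [ 10.8 -32.7 -73.5]
 [-20.1 -32.6 -89.5]
 [ 15.6 -32.5 -81.3]
 [ 16.6 -32.4 -81. ]
 [  8.1 -32.3 -69.7]
 [ 14.3 -32.2 -78.5]
 [ -6.5 -32.1 -64. ]
 [ 11.  -32.1 -76.4]
 [ 12.1 -32.  -76.1]
 [  3.7 -31.9 -65.2]
 [  2.3 -31.8 -63.6]
 [-20.2 -31.7 -81.5]
 [ -9.4 -31.6 -66.5]
 [ -6.2 -31.4 -65.9]
 [ -2.1 -14.2 -74.2]
 [ -3.  -13.3 -73.7]
 [ -3.1 -12.3 -74. ]
 [  0.  -11.6 -79.9]
 [ -3.3 -11.4 -74.8]
 [ -0.5 -10.6 -78.5]
 [ -0.2  -9.7 -80.6]
 [ -1.4  -8.8 -81.4]
 [  0.3  -7.8 -82.3]
 [ -0.1  -6.9 -83.7]
 [ -2.1  -6.8 -80.3]]
```

View pics/w9.png

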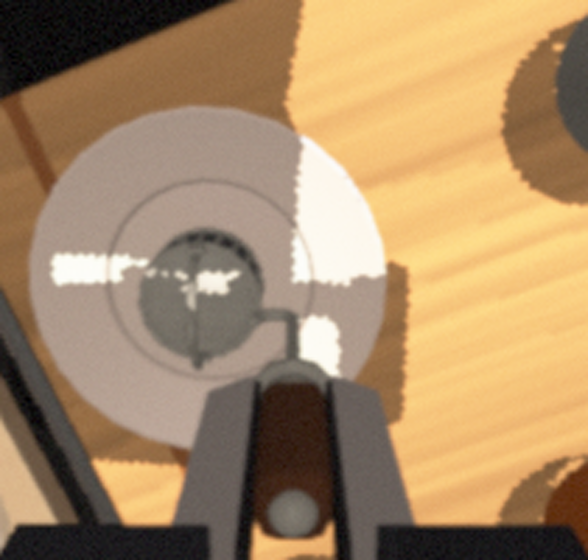

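Wrist crop: the hook (290,320) is free of the arch, and the infuser stands upright in the ring of the saucer's flat middle. Next I raise the hook and return to the rack.

>>> {"method": "arm_command", "body": {"plan": [[-1,0,0,-0.01,0],[-1,0,0,-0.02,0],[-1,0,0,-0.03,0],[-1,0,0,-0.03,0],[-1,0,0,-0.03,0.167],[-1,0,0,0,0.167],[-1,0,0,0,0.167],[-1,0,0,0,0.167],[-1,0,0,0,0.167],[-1,0,0,0,0.167],[-1,0,0,0,0.168],[-1,0.035,-0.002,0,0],[-1,0.045,-0.003,0,0],[-1,0.045,-0.003,0,0],[-1,0.045,-0.003,0,0],[-1,0.045,-0.003,0,0],[-1,0.045,-0.003,0,0],[-1,0.045,-0.003,0,0],[-1,0.035,-0.002,0,0],[-1,0.025,-0.002,0,0]]}}

```text
clock: 24.75
eef_pos: [448.7, 170.4, 307.7]
eef_rot: [3.141, -0.0, 1.594]
wrist_force: [0.9, -0.2, -1.2]
finger_gap: 15.9
finger_force: 40.0
```

>>> {"method": "arm_command", "body": {"plan": [[-1,0,0,0,0],[-1,0,0,0,0],[-1,0,0,0,0]]}}

```text
clock: 25.12
eef_pos: [449.2, 168.2, 307.2]
eef_rot: [3.141, 0.0, 1.592]
wrist_force: [-0.3, -0.1, -0.9]
finger_gap: 15.8
finger_force: 40.0
```

```bash
python3 look2.py | grep -v rim
```

```text
25.125 [449.2 168.2 307.2] [3.141 0.    1.592] [-0.3 -0.1 -0.9]
hook -86 10 x -1.9 0.2 y -9.8 -3.9
hook -80 53 x -3.6 0.5 y -13.4 1.9
hook -74 33 x -3.4 0.2 y -14.3 1.9
hook -66 10 x -0.8 -0.1 y -0.9 1.8
hook -58 13 x -2.1 0.1 y -1.8 1.8
hook -50 16 x -2.2 0.2 y -1.8 2.6
hook -42 20 x -1.9 0.1 y -1.7 2.5
hook -36 6 x -1.3 -0.2 y -1.7 1.7
infuser z hist (array([31, 20,  0,  0,  0,  0,  0,  0,  0,  0]), array([-175, -167, -159, -151, -143, -135, -127, -119, -111, -103,  -95]))
saucer 822
[ 411.9 -235.5   55.4] [ 505.9 -162.7   72.1] ((460.1386413574219, -201.66519165039062), 54.430419921875)Traceback (most recent call last):
  File "look2.py", line 9, in <module>
    f=q[(r<40)&(abs(q[...,2]+113)<6)];print("lid",len(f),f.min(0),f.max(0),cv2.minEnclosingCircle(f[:,:2].astype(np.float32)),np.median(f[:,2]),"abs",t[:2])
                                                         ~~~~~^^^
    return umr_minimum(a, axis, None, out, keepdims, initial, where)
ValueError: zero-size array to reduction operation minimum which has no identity
```

Run:
```python
from h import *
p=np.load("wl.npz")["p"]
for x0 in(490,496,502,508,514,520):
    a=p[(abs(p[...,2]-139)<2.5)&(abs(p[...,0]-x0)<3)&(p[...,1]>120)&(p[...,1]<340)]
    y=np.sort(a[:,1]);g=np.diff(y);i=np.argsort(-g)[:4];print(x0,len(y),y.min().round(1),y.max().round(1),sorted([(y[k].round(1),y[k+1].round(1)) for k in i if g[k]>2]))
a=p[(abs(p[...,2]-139)<3)&(p[...,0]>475)&(p[...,0]<590)&(p[...,1]>100)&(p[...,1]<350)];print(cv2.minAreaRect(a[:,:2].astype(np.float32)))
```

```text
490 580 129.4 327.8 [(np.float64(164.7), np.float64(174.6)), (np.float64(223.8), np.float64(234.3)), (np.float64(283.6), np.float64(293.3))]
496 713 128.6 328.1 [(np.float64(164.4), np.float64(174.4)), (np.float64(224.0), np.float64(234.4)), (np.float64(283.8), np.float64(293.4))]
502 710 129.0 328.1 [(np.float64(165.1), np.float64(174.6)), (np.float64(224.2), np.float64(234.5)), (np.float64(283.8), np.float64(293.6))]
508 697 130.9 328.3 [(np.float64(165.1), np.float64(174.8)), (np.float64(224.3), np.float64(234.7)), (np.float64(284.0), np.float64(293.7))]
514 661 130.9 329.7 [(np.float64(165.2), np.float64(174.9)), (np.float64(224.4), np.float64(234.8)), (np.float64(280.8), np.float64(282.9)), (np.float64(282.9), np.float64(299.8))]
520 631 131.1 329.9 [(np.float64(165.4), np.float64(174.8)), (np.float64(224.5), np.float64(234.9)), (np.float64(278.9), np.float64(302.9))]
((531.4396362304688, 229.89781188964844), (86.3018798828125, 200.49423217773438), 1.5090373754501343)
```

>>> {"method": "arm_command", "body": {"plan": [[-1,0.0024,0,0.02,0],[-1,0,0,0.03,0],[-1,0,0,0.03,0],[-1,0,0,0.03,0],[-1,0,0,0.02,0],[-1,0,0,0.016,0],[-1,0,0,0,0],[-1,0,0,0,0],[-1,0,0,0,0]]}}

```text
clock: 26.3
eef_pos: [449.3, 171.5, 161.7]
eef_rot: [3.14, -0.0, 1.593]
wrist_force: [-0.3, 0.2, -1.2]
finger_gap: 15.9
finger_force: 40.0
```

```bash
python3 look.py | grep -v rim
```

```text
26.3 [449.3 171.5 161.7] [ 3.14  -0.     1.593] [-0.3  0.2 -1.2]
hook -86 7 x -0.8 0.2 y -7.8 -3.8
hook -80 55 x -3.5 0.2 y -13.3 2.0
hook -74 32 x -3.5 0.4 y -14.2 2.0
hook -66 9 x -0.8 0.1 y -0.9 1.9
hook -58 15 x -2.1 0.3 y -1.7 1.8
hook -50 18 x -2.0 0.5 y -1.7 2.6
hook -42 18 x -2.0 0.1 y -1.6 2.6
hook -36 4 x -0.6 -0.1 y -0.8 1.7
```

>>> {"method": "arm_command", "body": {"plan": [[-1,-0.0006,0.01,0,0],[-1,0,0.01,0,0],[-1,0,0.01,0,0],[-1,0,0.008,0,0],[-1,0,0.008,0,0],[-1,0,0.008,0,0],[-1,0,0.008,0,0],[-1,0,0.008,0,0],[-1,0,0,0,0],[-1,0,0,0,0]]}}

```text
clock: 27.6
eef_pos: [518.8, 172.3, 160.9]
eef_rot: [-3.141, 0.0, 1.593]
wrist_force: [-0.7, -0.6, -0.5]
finger_gap: 15.6
finger_force: 40.0
```

No contact force. I lower it until the collar meets the shelf.

>>> {"method": "arm_command", "body": {"plan": [[-1,0,0,0.002,0],[-1,0,0,0.002,0],[-1,0,0,0.002,0],[-1,0,0,0.001,0],[-1,0,0,0.001,0],[-1,0,0,0,0],[-1,0,0,0,0]]}}

```text
clock: 28.48
eef_pos: [519.0, 172.4, 153.0]
eef_rot: [3.142, -0.0, 1.593]
wrist_force: [0.8, 0.4, -0.9]
finger_gap: 15.8
finger_force: 40.0
```

>>> {"method": "arm_command", "body": {"plan": [[-1,0,0,0.0007,0],[-1,0,0,0,0],[-1,0,0,0,0]]}}

```text
clock: 28.85
eef_pos: [519.0, 172.4, 152.9]
eef_rot: [3.141, -0.0, 1.593]
wrist_force: [-2.0, -0.6, 5.2]
finger_gap: 15.7
finger_force: 40.0
```

Contact: 5 N up, at the same height as when I first gripped it. I release with the jaws partly open and go straight up.

>>> {"method": "arm_command", "body": {"plan": [[-0.3,0,0,0,0],[-0.2,0,0,0,0],[-0.2,0,0,0,0],[0,0,0,0,0],[0,0,0,-0.01,0],[0,0,0,-0.02,0],[0,0,0,-0.03,0],[0,0,0,-0.03,0],[0,0,0,-0.03,0],[0,0,0,-0.03,0],[0,0,0,0,0],[0,0,0,0,0],[0,0,0,0,0]]}}

```text
clock: 30.48
eef_pos: [518.7, 172.3, 301.3]
eef_rot: [-3.14, 0.0, 1.593]
wrist_force: [-0.6, -0.4, -0.3]
finger_gap: 47.0
finger_force: 0.0
```

Run:
```python
from h import *
s=manip.read_state();print(s["clock"],s["eef_pos"],s["finger_gap"])
c,p=cam("wrist")
a=p[(p[...,2]>150)&(p[...,2]<205)&(abs(p[...,0]-520)<25)&(abs(p[...,1]-171)<25)];print("hook",a.min(0),a.max(0));t=a[a[:,2]>194];print(t.mean(0))
a=p[(p[...,2]>140.5)&(p[...,2]<147)&(abs(p[...,0]-520)<16)&(abs(p[...,1]-171)<16)];print("collar",np.median(a,0))
ims=[]
for n in("top","side"):
    c,p=cam(n);im=c["img"]
    g=p[(p[...,2]>80)&(p[...,2]<130)&(np.hypot(p[...,0]-470,p[...,1]+227)<45)]
    if len(g):
        l=g[abs(g[:,2]-89)<3];print(n,"lid",cv2.minEnclosingCircle(l[:,:2].astype(np.float32)),"top z",g[:,2].max())
    i=im.astype(int);g=p[(p[...,2]>57)&(p[...,2]<72)&(i.min(-1)>120)&(np.ptp(i,axis=-1)<50)&(np.hypot(p[...,0]-470,p[...,1]+228)<85)];print("saucer",g.min(0),g.max(0))
    m=p[(abs(p[...,2]-165)<4)&(np.hypot(p[...,0]-457,p[...,1]+42)<45)]
    A=np.c_[2*m[:,:2],np.ones(len(m))];print("rim",np.linalg.lstsq(A,(m[:,:2]**2).sum(1),rcond=None)[0][:2])
    ims.append(im[130:250,130:410] if n=="top" else im[120:330,120:320])
b=cv2.resize(ims[0],(700,300));cv2.imwrite("pics/f.png",np.hstack([cv2.resize(ims[0],(500,214)),np.zeros((214,4,3),np.uint8),cv2.resize(ims[1],(204,214))]))
```

```text
30.475 [518.70796639 172.25529889 301.28722459] 46.950072086981116
hook [511.47533887 163.57209116 150.04345977] [527.38785904 178.18494495 201.2056441 ]
[519.47543448 170.62980923 196.74445725]
collar [520.58466776 177.58016891 141.45622199]
top lid ((468.5541076660156, -226.24017333984375), 22.75420570373535) top z 123.56019530829553
saucer [ 401.32590912 -294.93564784   57.05121137] [ 537.59497776 -157.9926162    71.96730913]
rim [456.5711984  -41.78057408]
side lid ((476.26824951171875, -221.59605407714844), 19.127233505249023) top z 121.28834689818848
saucer [ 400.6767086  -274.64883892   57.03159595] [ 535.91170188 -159.34115702   71.62219087]
rim [456.50017609 -41.39640311]
```

View pics/f.png

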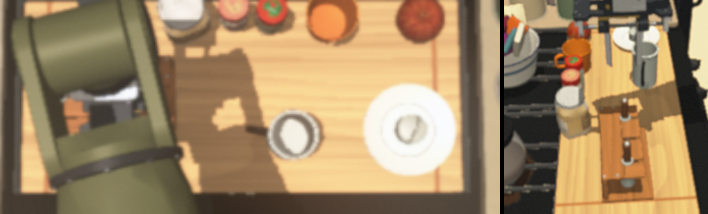

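The final view shows the infuser centred and upright on the saucer (within 1 mm), the jug unmoved, and the hook hanging in its slot. I hand it in.

```bash
python3 -c "
from cell import ticket
print(ticket.sign_off())"
```

```text
the job is handed in; nothing more can be done
None
```

The job is handed in: the infuser stands upright in the middle of the saucer (about 1 mm off centre), the hook hangs in its original slot, and the jug has not moved, all in about 31 s of the 72 s allowed.

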